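# Open the dial padlock on the control box and hold it up

### The arm

A 6-joint arm with a two-finger parallel gripper is mounted at the origin on the work surface. World frame = base frame: x ahead of the robot, y to its left, z up, the work surface at z = 0. Lengths are in mm, angles in rad, forces in N, time in s.
With the tool pointing down it reaches from about 350 to 975 mm from the base axis. Payload 7.1 kg.
Tool frame: the origin (TCP) lies at the centre of the arm's flange, where the gripper is bolted on; the fingertips stand 182 mm ahead of it and the grasp point (between the pads) lies 163 mm ahead of it; y points along the fingers, x is the direction in which the jaws open and shut, and the axes are right-handed (so a half turn about y gives the same grasp; the last joint's range is limited). The gripper opens to 88 mm and grips with 3 to 60 N. Pads are 20 mm wide; open, the fingers measure 115 mm over their backs; the gripper's body (75 mm by 178 mm) begins 61 mm behind the grasp point.
Start: joints at [-1.308, 0.423, 1.63, -0, 1.089, -0.019], TCP at [173.822, -600.327, 404.675] pointing down, gripper open.
Joint ranges: [-3, 3], [-0.9, 2.11], [0.09, 2.58], [-1.31, 4.45], [0.11, 2.69], [-2.54, 2.54]. Speed limits (rad/s): [2.39, 2.39, 3.01, 3.14, 3.14, 3.14].

### API

Orientations are given as a rotation vector (axis times angle).
In Python, from plant import monitor, imaging, env, spotter gives the robot as it stands.
- The arm moves only by the tool servo_tool, never from a script. Its argument "steps" is a list of rows, each a list of 3 entries, a list of its own where there are three numbers: the shift along the tool's x, y, z in cm, then the turn, a rotation vector about the tool's x, y, z in rad, then the finger opening in cm, from 0 to 8.78. In form: [[[x, y, z], [rx, ry, rz], fingers], ...]. A call has 1 to 5 rows; each row is the pose to reach, as a shift and turn from the pose commanded when the call began, along the tool's axes at that moment; what a row does not reach only later rows make up. A row lasts 1/8 s, in which the tool goes at most 62.5 mm and 10.7 degrees, less where a joint would pass 70% of its speed; a pose out of reach is approached as far as the arm can. A call with a gripper value outside its range is refused whole. The fingers move at their own pace and stop on an object; "force" is the grip in N (left out, the last holds). Time passes only in rows, so rows that repeat a pose let the fingers close. It gives the time, the measured TCP pose, the force and the opening at its end, in the units of the state.
- monitor.observe(): the state, without advancing time (a new reading comes with each control period).
- imaging.read_camera(name): name is "side" or "top"; returns a dict with "img" (420x560x3 uint8, red, green, blue), "z_map" (420x560 float32, mm along the optical axis (not along the pixel's ray), 0 where there is no reading), "intrinsics" (3x3 intrinsics, pixels), "eye" and "rotation" of the camera in the world. Camera axes: x right, y down, z forward; pixel columns grow to the right and rows downward; lengths in mm; the calibration is good to about 2 mm. A picture is of the moment at which its call begins.
- env.finish_job(): hands the job in, once; it reports no verdict.
Trained networks look in a picture, given as the dict that the camera call returned (one of the last four; its "shot" number tells which), for a name from the list of things; names that differ only in an ending like _2 or _b are one class to them, and where a whole thing is asked for, a point or a joint stands for the part that bears it (a point fixed in the world has none). Each returns a list of dicts, best first, with "p" (0 to 1); they miss things now and then, are a little off and sometimes report something else, mostly with a low value. They report only what shows in the picture. A call takes as long as a camera call. They do not tell look-alikes from the thing itself.
- spotter.boxes_of(picture, thing): "rect" ([left, top, width, height] in pixels, round what is visible of it).
- spotter.cut_out(picture, thing): "region" (420x560 bool, what is visible of it) and "rect" ([left, top, width, height] in pixels, round what is visible of it).
- spotter.mark_of(picture, thing): "position" ([column, row] in pixels: a listed point, or the origin of a listed thing).
The state is a dict: "t": time; "qpos": joint angles; "joint_vel": joint speeds; "effort": joint torques, N m; "tcp_pos": TCP position; "tcp_rot": TCP orientation; "wrist_force": force on the tool from outside, world axes, zero at the start; "moment": the same for the moment, N m; "grip_width": finger opening in mm.
Only numpy, scipy, OpenCV 4.12 (cv2) and the standard library are available. Lean on these libraries where they do the work, as an engineer would, in place of code of your own. Each camera call takes 0.05 s, during which the arm holds its last target. There are 200 camera calls.

### The job

The control box lying on the bench is shut with a hasp and a combination padlock; its other numbers are already dialled, so turn the dial click by click until its long white line faces the index mark on the padlock, pull the straight sliding shackle out of the hasp's staple as far as it goes, then lift the padlock off the staple. Finish while still holding the open padlock up level, dial uppermost, at least 10 cm above the box lid, without putting it down or letting go. Leave the tools and parts lying around where they are.

Things in the scene. Friction and masses are not known exactly. Their poses are not given: they have to be found in the camera images.
- enclosure: The beige sheet-steel control box, fixed, lying on its back on the bench, door up: 260 (its x) x 320 (its y) x 100 mm high. Origin at the centre of its underside, z up, x from the door hinges to the hasp's staple. A steel hasp strap, 3 mm thick and 50 mm wide, lies on the lid along x, the padlock on the strap.
- staple (a point): Middle of the top of the hasp's staple: an upright closed loop of flat steel bar on the box, 36 mm above its lid, 29 mm long along the box's x, 12 mm wide along y, eye 17 mm wide. The shackle passes through it along y. It stands in the padlock's jaw with play of 4 mm either way along y and about 2.5 mm along x, so the padlock can slide and twist a little.
- lock: The padlock, a loose steel block 92 (x) x 56 (y) x 36 (z) mm lying flat, 0.5 to 0.75 kg in all. Origin at the centre of its underside, 3 mm above the box lid (103 mm above the bench), z up. Dial on top near the -x end. A jaw for the staple, 20 mm wide and 35 mm deep, is cut into the +x end, open above, below and at the end: with the shackle out, the padlock lifts straight up; 36 mm clears the staple.
- lock_grip (a point): Middle of the padlock's body, 20 mm above its underside at x = -5, y = 0 in its frame: here its flat sides, at y = +28 and -28 mm, can be gripped; they are plain from x = -46 to +15 mm. The centre of mass, shackle out, is within 15 mm of here.
- dial (a joint): Angle of the dial about the padlock's z, rad, counter-clockwise seen from above; 0 when the long white line faces the index mark (padlock's +x). Turns endlessly, up to 0.05 N m, with twelve sprung click notches 0.524 rad apart, one of them at 0; let go near one, it settles in it. Starts 0.7 to 2.5 rad counter-clockwise of the mark. The shackle is free only within about 0.2 rad of 0.
- dial_knob (a point): On the dial's axis (upright, at x = -20, y = 0 in the padlock's frame), at mid-height of its round knurled steel knob: 24 mm diameter, 18 mm high, from 43.5 to 61.5 mm above the padlock's underside. It stands on the dial's black disc, 44 mm diameter, whose top is 43.5 mm above the padlock's underside.
- dial_line (a point): Outer end of the long white line on the dial's disc, 22 mm from the axis. Eleven short thin white ticks mark the other notches; the line is repeated on top of the knob, from its centre outward.
- index_mark (a point): Inner end of the index mark, a short white line on top of the padlock between dial and jaw (x = 2, y = 0 mm in the padlock's frame). When the dial is set, the end of its long line meets this point.
- shackle (a joint): How far the straight sliding shackle is pulled out, m: 0 shut, 0.030 fully out at its stop. It slides along the padlock's +y, takes about 3 N once the dial is set, stays where it is left and is still attached when fully out. From 0.027 the jaw is clear of it.
- shackle_head (a point): Centre of the shackle's pull head: a level steel cylinder along y, 20 mm diameter, 24 mm long (12 mm each way), standing out on the padlock's +y side, 6 mm clear of it when shut, at x = 29 mm in the padlock's frame and 18 mm above its underside, so its axis is 21 mm above the box lid. The shackle is a 12 mm bar on that axis.
- screwdriver: Bystander: screwdriver lying on the box lid along the hinge side.
- hex_nut: Bystander: brass hexagon nut 28 mm across, 12 mm high, on the box lid.
- keyed_padlock: Bystander: an ordinary brass padlock with a U shackle and no dial, 45 x 50 x 24 mm, on the bench.
- gauge: Bystander: round pressure gauge, 68 mm across, on the bench.
- pliers: Bystander: pliers, about 160 mm long, on the bench.
- contactor: Bystander: contactor block 75 x 45 x 78 mm on the bench.
- elbow: Bystander: steel elbow fitting, about 60 mm, on the bench.
Not all that is in view belongs to the job. What is shaped like the lock but green is not meant.

How it is judged (in metres and radians):
On the way, in this order (a step that is already met when the one before it is completed fails the run):
1. the dial's long line faces the index mark, the shackle still shut (horizontal distance between dial_line and index_mark below 0.0045 m and value of joint shackle below 0.004 m), for 0.2 s.
2. the shackle is pulled out while the padlock still sits on the hasp (value of joint shackle above 0.026 m and height (world z) of lock below 0.125 m), for 0.2 s.
3. the padlock is lifted off the staple with the shackle out (value of joint shackle above 0.026 m and height (world z) of lock above 0.145 m), for 0.1 s.
At the end, for the whole second after the job is handed in: The gripper holds the open padlock (grip over 2 N): its underside at least 10 cm above the box lid (over 20 cm above the bench), dial up within 20 degrees of level, the shackle still out by 25 mm or more, not touching the box, and still (height (world z) of lock above 0.2 m and value of joint shackle above 0.025 m and angle between lock's own z axis and vertical below 0.35 rad and contact force between the fingers and lock above 2 N and contact force between lock and enclosure below 0.5 N and linear speed of lock below 0.03 m/s); the arm keeps its last pose, push and grip.
It fails at once if a bystander is pushed more than 4 cm from its place (distance of any of screwdriver, hex_nut, keyed_padlock, gauge, pliers, contactor, elbow from where it was at the start of the episode above 0.04 m).
It also fails if it takes over 69 s, if anything falls off the work surface, if the arm or the gripper's body presses on something with over 40 N, if the wrist force passes 120 N, or if a joint passes its speed limit or range.

## Working session

There is one attempt and no reset: what is moved stays moved. The work goes in short steps, Python scripts to look and compute and a tool call to move; the robot and the scene stay as the last step left them, time stands still between calls to the robot, and variables do not carry over. Pictures are saved under pics/ and viewed, about 8 in all and at most 12, crops included, and the job is handed in when it is done.

Besides the shell and the picture viewer there is one more tool, called as name([rows], argument=value, ...), one row to a line, values as JSON. servo_tool: Moves the arm, as the interface text tells. Its arguments: {"type":"object","properties":{"steps":{"type":"array","items":{"type":"array"}},"force":{"type":"number"}},"required":["steps"]}

```bash
mkdir -p pics
cat > h.py <<'E'
import numpy as np, cv2
from plant import monitor, imaging, env, spotter
def px2w(c,px,d=None):
    u,v=px; K=c["intrinsics"]
    if d is None:
        w=c["z_map"][max(0,int(v)-2):int(v)+3,max(0,int(u)-2):int(u)+3]; w=w[w>0]; d=np.median(w)
    return c["rotation"]@(np.linalg.inv(K)@[u,v,1]*d)+c["eye"]
def ray_z(c,px,z):
    r=c["rotation"]@(np.linalg.inv(c["intrinsics"])@[px[0],px[1],1]); return c["eye"]+r*(z-c["eye"][2])/r[2]
def w2px(c,p):
    q=c["intrinsics"]@(c["rotation"].T@(np.asarray(p)-c["eye"])); return q[:2]/q[2]
def save(img,n): cv2.imwrite("pics/"+n,cv2.cvtColor(np.ascontiguousarray(img),cv2.COLOR_RGB2BGR))
E
python3 - <<'E'
from h import *
np.set_printoptions(precision=1,suppress=True)
print(monitor.observe())
for n in("top","side"):
    c=imaging.read_camera(n); save(c["img"],n+"0.png"); print(n,c["eye"],c["rotation"].tolist(),c["intrinsics"].tolist())
    for t in("lock","dial_knob","dial_line","index_mark","shackle_head","staple","lock_grip"):
        for r in spotter.mark_of(c,t)[:3]:
            print(t,round(r["p"],2),np.array(r["position"]),px2w(c,r["position"]))
E
```

```text
{'t': 0.0, 'qpos': array([-1.3,  0.4,  1.6,  0. ,  1.1, -0. ]), 'joint_vel': array([ 0.,  0.,  0., -0.,  0., -0.]), 'effort': array([ -0. , -54.5, -27.4,   0.1,   0. ,  -0. ]), 'tcp_pos': array([ 173.7, -600.1,  403.9]), 'tcp_rot': array([-1.3,  1. , -1. ]), 'wrist_force': array([ 1. , -0. ,  0.3]), 'moment': array([-0.,  0., -0.]), 'grip_width': 88.18371980747996}
top [ 522.9  -12.  1480.2] [-2.1975052226889153, 2.176472781372475, -0.06576379143974874] [[433.3141683588882, 0.0, 278.6480747547014], [0.0, 433.3141683588882, 214.58392930352215], [0.0, 0.0, 1.0]]
lock 0.93 [216.5 166.7] [ 535.8    1.  1493.1]
lock 0.9 [291.8 158.3] [ -80.1 -615.   877.2]
lock 0.8 [333.8 258.1] [ 341.2 -193.7 1298.5]
dial_knob 0.68 [211.7 164.2] [ 552.6   17.7 1509.9]
dial_knob 0.65 [297.4 161. ] [ -97.3 -632.1  860. ]
dial_knob 0.65 [334.1 265. ] [ 390.5 -144.4 1347.8]
dial_line 0.63 [290.4 156.6] [ -85.8 -620.6  871.5]
dial_line 0.51 [216.7 167. ] [ 536.6    1.7 1493.9]
dial_line 0.48 [334.3 258.1] [ 337.5 -197.3 1294.8]
index_mark 0.81 [220.8 234.1] [ 960.   425.1 1917.3]
index_mark 0.71 [215.7 163. ]
[... 951 characters left out ...]

dial_line 0.63 [272.5 263. ] [-385.     8.8  368.9]
dial_line 0.57 [219.1 195.9] [-1092.6  -698.7  -338.6]
dial_line 0.56 [330.7 197.9] [-1265.8  -872.   -511.9]
index_mark 0.83 [187.6 259.2] [-348.7   45.1  405.2]
index_mark 0.77 [331.8 195.4] [-1291.6  -897.8  -537.6]
index_mark 0.76 [268.7 257.6] [-429.5  -35.7  324.4]
shackle_head 0.6 [209.9 211. ] [-935.6 -541.8 -181.7]
shackle_head 0.58 [178.1 256.4] [-388.6    5.2  365.4]
shackle_head 0.45 [326.1 211.4] [-1104.6  -710.7  -350.6]
staple 0.82 [259. 258.] [-412.7  -18.8  341.3]
lock_grip 0.93 [191.  267.9] [-284.9  108.9  469.1]
lock_grip 0.79 [225.4 199.8] [-1046.1  -652.2  -292.1]
lock_grip 0.59 [337.2 199.3] [-1246.4  -852.6  -492.4]
```

Rotation is a rotation vector; fix the helper and view the pictures.

```bash
sed -i 's/^def px2w/from scipy.spatial.transform import Rotation as R\ndef RM(c): return R.from_rotvec(c["rotation"]).as_matrix()\ndef px2w/; s/c\["rotation"\]@(/RM(c)@(/g; s/c\["rotation"\]\.T/RM(c).T/' h.py
python3 - <<'E'
from h import *
np.set_printoptions(precision=1,suppress=True)
for n in("top","side"):
    c=imaging.read_camera(n)
    for t in("lock","dial_knob","dial_line","index_mark","shackle_head","staple","enclosure"):
        for r in spotter.mark_of(c,t)[:5]:
            p=np.array(r["position"]); print(n,t,round(r["p"],2),p,px2w(c,p))
E
```

```text
top lock 0.93 [333.2 260.2] [ 466.  -187.    46.2]
top lock 0.87 [290.7 159.9] [798.9 -44.5  43.2]
top lock 0.86 [218.4 167.6] [772.1 198.5  34.8]
top lock 0.63 [221.6 234.7] [544.8 169.5 139.2]
top dial_knob 0.57 [296.4 161. ] [792.1 -63.   60.3]
top dial_knob 0.55 [271.8 247.9] [505.2  14.4 109.3]
top dial_knob 0.52 [332.3 265.7] [ 448.2 -183.4   52.2]
top dial_knob 0.47 [226.5 239.7] [529.4 151.3 161.4]
top dial_knob 0.42 [210.1 163.9] [780.2 222.9  57.9]
top dial_line 0.72 [288.2 159.7] [800.4 -36.2  38.4]
top dial_line 0.51 [218.1 238.6] [532.6 179.7 142.4]
top dial_line 0.51 [212.5 166.3] [772.2 214.7  58.4]
top dial_line 0.51 [332.2 259.1] [ 469.4 -184.2   41.9]
top index_mark 0.96 [214.7 161.7] [791.5 210.9  37.6]
top index_mark 0.87 [334.6 258.2] [ 472.4 -192.3   40.7]
top index_mark 0.69 [287.6 161.3] [795.  -34.3  38.2]
top index_mark 0.6 [219.  234.6] [545.  177.8 137.9]
top shackle_head 0.64 [220.4 236.2] [540.1 172.7 142.4]
top shackle_head 0.59 [205.1 226.9] [569.7 227.9  99.9]
top shackle_head 0.56 [310.9 260. ] [ 464.2 -116.7    2.4]
top shackle_head 0.49 [219.3 151.
[... 728 characters left out ...]
[274.9 261.4] [523.4 177.4 143.7]
side dial_line 0.43 [192.1 258.4] [779.5 197.5  35.4]
side dial_line 0.41 [221.3 194.8] [812.7 -56.4  34.4]
side index_mark 0.93 [333.3 194. ] [ 469.3 -190.7   41.7]
side index_mark 0.83 [268.5 253.6] [550.2 157.3 136.6]
side index_mark 0.82 [218.9 195.4] [819.8 -52.4  32.6]
side index_mark 0.64 [190.1 257.3] [787.6 195.6  33.8]
side shackle_head 0.47 [208.6 208.3] [839.8  -9.4   4.8]
side shackle_head 0.45 [180.7 259.3] [827.1 195.6  -0.8]
side shackle_head 0.43 [256.2 275.9] [555.8 226.3 126.5]
side shackle_head 0.38 [328.  212.1] [ 465.  -125.7   24.2]
side staple 0.68 [257.5 259. ] [570.9 183.  135.3]
side enclosure 0.65 [290.8 282.9] [470.6 197.1  98.2]
```

View pics/top0.png

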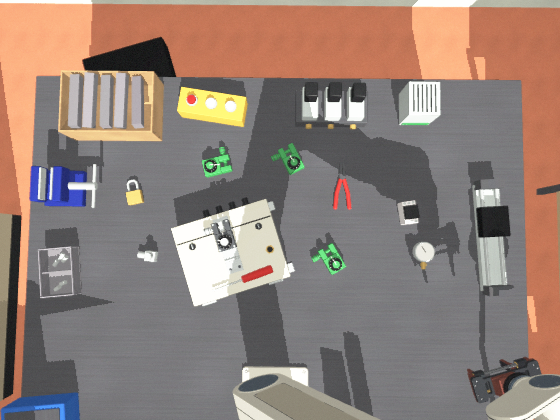

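View pics/side0.png

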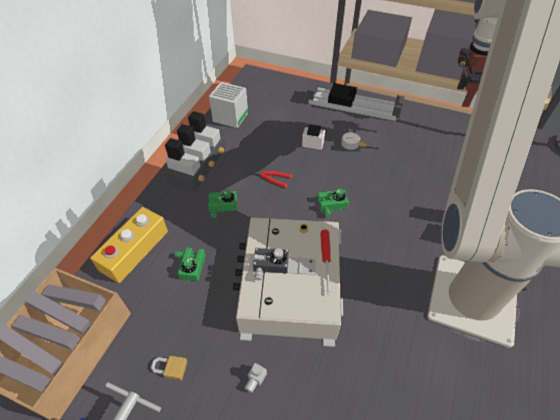

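The padlock meant is the steel one on the box, top (223,240), side (272,262). The green ones at top (216,163), (290,158) and (331,259) are look-alikes lying on the bench. I'll confirm this in one enlarged crop.

Run:
```python
from h import *
np.set_printoptions(precision=1,suppress=True)
ims=[]
for n,(u,v) in(("top",(224,238)),("side",(268,266))):
    c=imaging.read_camera(n)
    ims.append(cv2.resize(c["img"][v-30:v+30,u-28:u+28],None,fx=9,fy=9,interpolation=cv2.INTER_CUBIC)[:, :])
    # enclosure edges via lid cloud
    K=c["intrinsics"]; vv,uu=np.mgrid[0:420,0:560]; z=c["z_map"]
    P=np.stack([(uu-K[0,2])/K[0,0]*z,(vv-K[1,2])/K[1,1]*z,z],-1)@RM(c).T+c["eye"]
    near=(np.hypot(P[...,0]-520,P[...,1]-130)<260)&(z>0)
    lid=near&(abs(P[...,2]-100)<5)
    rect=cv2.minAreaRect(P[lid][:,:2].astype(np.float32)); print(n,"lid",rect,np.median(P[lid][:,2]))
    body=near&(abs(P[...,2]-140)<5)&(np.hypot(P[...,0]-540,P[...,1]-165)<70)
    print("body",cv2.minAreaRect(P[body][:,:2].astype(np.float32)),body.sum())
    k=near&(P[...,2]>157)&(P[...,2]<172); print("knob",P[k].mean(0),k.sum())
    np.save(n+"P.npy",P)
save(np.hstack([cv2.resize(i,(400,429)) for i in ims]),"crop1.png")
```

```text
top lid ((488.951904296875, 147.1060791015625), (265.9070129394531, 319.3893127441406), 18.024524688720703) 99.36692860568769
body ((538.7810668945312, 178.11460876464844), (91.4426498413086, 84.4561538696289), 19.70317268371582) 326
knob [524.3 159.1 163.6] 51
side lid ((486.5530700683594, 145.83514404296875), (265.225830078125, 321.477294921875), 17.966583251953125) 100.18016760609225
body ((540.3800048828125, 165.0431671142578), (91.92936706542969, 57.389766693115234), 17.48065948486328) 417
knob [521.  159.7 163.8] 71
```

View pics/crop1.png

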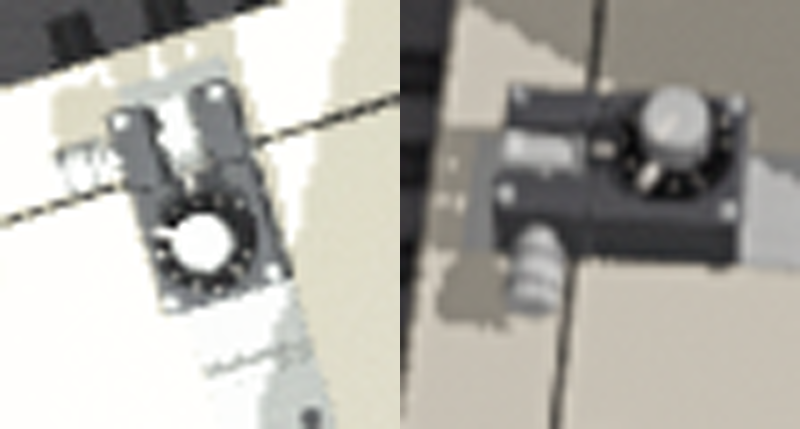

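```bash
cat >> h.py <<'E'
YAW=np.radians(17.8); LC=np.array([540.,165.,103.])
def lock2w(p): c,s=np.cos(YAW),np.sin(YAW); return LC+[c*p[0]-s*p[1],s*p[0]+c*p[1],p[2]]
def ring(c,ctr,r0=14,r1=21,z=146.5):
    out=[]
    for a in np.arange(0,360,5):
        t=np.radians(a)+YAW
        v=[c["img"][int(round(q[1])),int(round(q[0]))].mean() for r in np.arange(r0,r1) for q in [w2px(c,[ctr[0]+r*np.cos(t),ctr[1]+r*np.sin(t),z])]]
        out.append(np.mean(v))
    return np.array(out)
def to(p,yaw):  # grasp point p (mm, world), tool x axis at yaw: shift cm in tool axes, rotvec
    s=monitor.observe(); R0=R.from_rotvec(s["tcp_rot"])
    Rt=R.from_matrix(np.array([[np.cos(yaw),np.sin(yaw),0],[np.sin(yaw),-np.cos(yaw),0],[0,0,-1]]).T)
    d=R0.inv().apply(np.array(p)+[0,0,163]-s["tcp_pos"])/10
    print("shift",d.round(2),"turn",(R0.inv()*Rt).as_rotvec().round(3),"t",s["t"],"q",s["qpos"].round(2))
E
python3 - <<'E'
from h import *
np.set_printoptions(precision=1,suppress=True)
s=monitor.observe(); M=R.from_rotvec(s["tcp_rot"]).as_matrix(); print(M,"yaw x",np.degrees(np.arctan2(M[1,0],M[0,0])))
for n in("top","side"):
    c=imaging.read_camera(n); k=lock2w([-20,0,0]); o=ring(c,k); print(n,k); print(o.astype(int).reshape(6,12))
    # rectified view
    g=np.arange(-60,61,.5); X=[[w2px(c,lock2w([x,y,43.5])) for y in -g] for x in -g]
    save(cv2.remap(c["img"],np.float32(X),None,cv2.INTER_CUBIC),"rect_%s.png"%n)
k=lock2w([-20,0,80])
for y in (90,60,40,20): print(y); to(k,YAW+np.radians(y)); to(k,YAW+np.radians(y-180))
a,b=[cv2.imread("pics/rect_%s.png"%n) for n in("top","side")]
cv2.imwrite("pics/rect.png",cv2.resize(np.hstack([a,b]),None,fx=1.6,fy=1.6,interpolation=cv2.INTER_CUBIC))
E
```

```text
[[ 0.3 -0.   1. ]
 [-1.   0.   0.3]
 [-0.  -1.  -0. ]] yaw x -73.85371163742316
top [521.  158.9 103. ]
[[113 133 124 127 104 134 164 132 139 224 245 191]
 [171 103 103 148 148  97  70  62  56  74 105  92]
 [ 73  69  74  75 113 135 130  93  93  80  80 122]
 [109  77  75  71  60  68  91 122 122 105  68  65]
 [ 71  93  93  52  52  50  50  53  53  60  58  46]
 [ 46  66  67  53  62  75  87 108 101 107 107 117]]
side [521.  158.9 103. ]
[[ 30  23  23  18  15  31  41  43  53 112 144 180]
 [181 126  77  33  28  31  47  23  23  30  34  52]
 [ 60  49  27  18  18  18  20  21  22  22  22  42]
 [ 53  55  55  44  35  62  78  83  81  88 106 121]
 [162 173 181 181 184 183 182 185 185 183 182 184]
 [179 182 164 160 138 114  93  70  61  31  36  30]]
90
shift [-63.3   5.9  54.5] turn [-0.   2.2  2.2] t 1.8 q [-1.3  0.4  1.6  0.   1.1 -0. ]
shift [-63.3   5.9  54.5] turn [-1.6 -0.  -0. ] t 1.8 q [-1.3  0.4  1.6  0.   1.1 -0. ]
60
shift [-63.3   5.9  54.5] turn [-0.5 -1.9 -1.9] t 1.8 q [-1.3  0.4  1.6  0.   1.1 -0. ]
shift [-63.3   5.9  54.5] turn [-1.5  0.4  0.4] t 1.8 q [-1.3  0.4  1.6  0.   1.1 -0. ]
40
shift [-63.3   5.9  54.5] turn [-0.8 -1.7 -1.7] t 1.8 q [-1.3  0.4  1.6  0.   1.1 -0. ]
shift [-63.3   5.9  54.5] turn [-1.5  0.7  0.7] t 1.8 q [-1.3  0.4  1.6  0.   1.1 -0. ]
20
shift [-63.3   5.9  54.5] turn [-1.  -1.5 -1.5] t 1.8 q [-1.3  0.4  1.6  0.   1.1 -0. ]
shift [-63.3   5.9  54.5] turn [-1.4  0.9  0.9] t 1.8 q [-1.3  0.4  1.6  0.   1.1 -0. ]
```

View pics/rect.png

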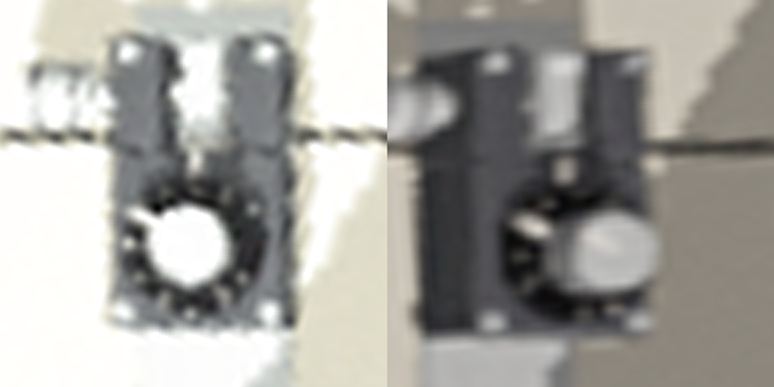

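The view at 9x shows the steel padlock with its jaw toward +x and the shackle head on +y. The dial line sits about 55–60° counter-clockwise of the index mark, which is two notches. Tool y is the finger axis, so I'm correcting the helper and going above the knob.

```bash
sed -i 's/^    Rt=.*/    c,n=np.cos(yaw),np.sin(yaw); Rt=R.from_matrix(np.array([[c,n,0],[0,0,-1],[-n,c,0]]).T)/' h.py
python3 - <<'E'
from h import *
to([521,159,220],YAW+.5)
E
```

```text
shift [-63.29   2.17  54.46] turn [ 0.  -2.1  0. ] t 1.8 q [-1.31  0.42  1.63  0.    1.09 -0.02]
```

servo_tool([
  [[-11,0,10],[0,-0.18,0],5],
  [[-16,0,14],[0,-0.36,0],5],
  [[-21,0,18],[0,-0.54,0],5],
  [[-27,0,23],[0,-0.72,0],5],
  [[-31,0,27],[0,-0.9,0],5],
])

```text
t: 2.42
tcp_pos: [304.9, -314.7, 404.9]
tcp_rot: [-1.55, 0.3, -0.302]
wrist_force: [0.8, -0.2, 0.1]
grip_width: 50.2
```

Run:
```python
from h import *
to([521,159,220],YAW+.5)
```

```text
shift [ 2.3   2.18 52.02] turn [ 1.000e-03 -1.194e+00  1.000e-03] t 2.425 q [-0.83  0.14  2.02  0.    0.97 -0.44]
```

servo_tool([
  [[0.5,0,6],[0,-0.18,0],5],
  [[1,0.5,12],[0,-0.36,0],5],
  [[1.5,1,18],[0,-0.54,0],5],
  [[1.8,1.5,24],[0,-0.72,0],5],
  [[2,2,30],[0,-0.9,0],5],
])

```text
t: 3.05
tcp_pos: [437.5, -44.6, 385.0]
tcp_rot: [-1.533, -0.406, 0.404]
wrist_force: [1.0, -0.8, -0.2]
grip_width: 49.9
```

Run:
```python
from h import *
to([521,159,220],YAW+.5)
```

```text
shift [17.32  0.2  13.57] turn [ 0.001 -0.294  0.001] t 3.05 q [-0.13  0.18  2.04 -0.    0.92 -0.65]
```

servo_tool([
  [[4.5,0,3.5],[0,-0.15,0],4.5],
  [[9,0.1,7],[0,-0.29,0],4.5],
  [[13.5,0.2,10.5],[0,-0.29,0],4.5],
  [[17.3,0.2,13.6],[0,-0.29,0],4.5],
  [[17.3,0.2,13.6],[0,-0.29,0],4.5],
])

```text
t: 3.68
tcp_pos: [522.1, 159.4, 382.7]
tcp_rot: [-1.478, -0.63, 0.628]
wrist_force: [-0.6, -0.5, -0.3]
grip_width: 44.3
```

Run:
```python
from h import *
s=monitor.observe(); print(s["tcp_pos"],s["tcp_rot"],s["grip_width"])
to([521,159,167.5],YAW+.5)
for n in("top","side"):
    c=imaging.read_camera(n)
    save(cv2.resize(c["img"][190:330,200:340],(400,400),interpolation=cv2.INTER_CUBIC),"a_%s.png"%n)
a,b=[cv2.imread("pics/a_%s.png"%n) for n in("top","side")]
cv2.imwrite("pics/a.png",np.hstack([a,b]))
```

```text
[522.05134036 159.37542277 382.71026029] [-1.47765209 -0.62992109  0.62777423] 44.32828572774147
shift [-0.11  5.22  0.05] turn [ 0.    -0.006  0.001] t 3.675 q [ 0.27  0.34  1.82  0.    0.98 -0.53]
```

View pics/a.png

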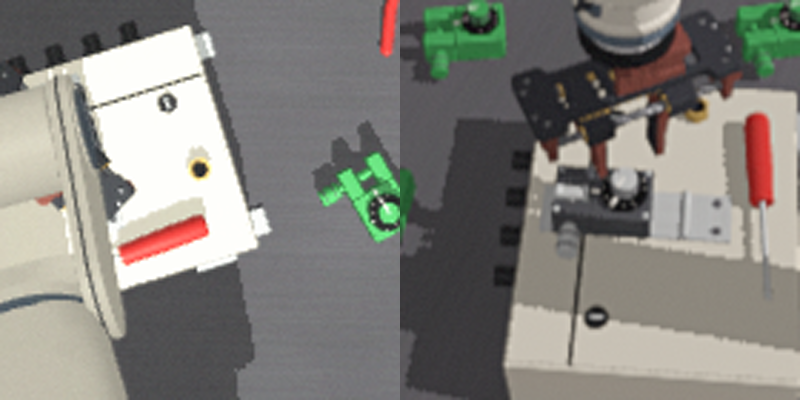

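servo_tool([
  [[-0.1,2.5,0],[0,0,0],4.4],
  [[-0.1,4,0],[0,0,0],4.4],
  [[-0.1,5.1,0],[0,0,0],4.4],
  [[-0.1,5.1,0],[0,0,0],4.4],
], force=20)

```text
t: 4.28
tcp_pos: [520.3, 155.5, 331.0]
tcp_rot: [-1.479, -0.624, 0.627]
wrist_force: [-0.0, 0.2, 1.1]
grip_width: 43.9
```

servo_tool([
  [[0,0,0],[0,0,0],2],
  [[0,0,0],[0,0,0],2],
  [[0,0,0],[0,0,0],2],
  [[0,0,0],[0,0,0],2],
])

```text
t: 4.78
tcp_pos: [521.1, 156.4, 332.3]
tcp_rot: [-1.479, -0.628, 0.624]
wrist_force: [2.4, 3.9, 1.1]
grip_width: 23.3
```

servo_tool([
  [[0,0,0],[0,0.17,0],2],
  [[0,0,0],[0,0.35,0],2],
  [[0,0,0],[0,0.52,0],2],
  [[0,0,0],[0,0.52,0],2],
])

```text
t: 5.28
tcp_pos: [521.5, 156.6, 332.4]
tcp_rot: [-1.559, -0.222, 0.216]
wrist_force: [5.0, 4.2, -0.9]
grip_width: 23.7
```

servo_tool([
  [[0,0,0],[0,0.17,0],2],
  [[0,0,0],[0,0.35,0],2],
  [[0,0,0],[0,0.52,0],2],
  [[0,0,0],[0,0.52,0],2],
])

```text
t: 5.78
tcp_pos: [521.9, 156.6, 332.5]
tcp_rot: [-1.56, 0.185, -0.193]
wrist_force: [6.9, 5.4, -2.5]
grip_width: 23.6
```

Run:
```python
from h import *
s=monitor.observe(); print(s["wrist_force"].round(1),s["moment"].round(2),s["grip_width"])
c=imaging.read_camera("side"); g=np.arange(-60,61,.5)
X=[[w2px(c,lock2w([x,y,43.5])) for y in -g] for x in -g]
a=cv2.remap(c["img"],np.float32(X),None,cv2.INTER_CUBIC)
save(cv2.resize(a,(560,560)),"turn.png")
```

```text
[ 6.9  5.4 -2.5] [ 0.77 -1.25 -0.04] 23.621845511483034
```

View pics/turn.png

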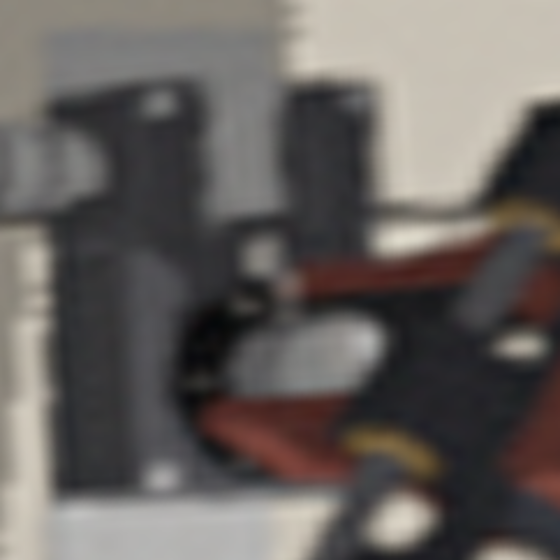

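servo_tool([
  [[0,0,0],[0,0,0],4.4],
  [[0,0,0],[0,0,0],4.4],
  [[0,-4,0],[0,0,0],4.4],
  [[0,-9,0],[0,0,0],4.4],
  [[0,-13,0],[0,0,0],4.4],
])

```text
t: 6.45
tcp_pos: [520.1, 155.8, 463.2]
tcp_rot: [-1.563, 0.188, -0.187]
wrist_force: [1.2, -0.6, -0.4]
grip_width: 43.9
```

Run:
```python
from h import *
c=imaging.read_camera("side"); g=np.arange(-60,61,.5)
X=[[w2px(c,lock2w([x,y,43.5])) for y in -g] for x in -g]
a=cv2.remap(c["img"],np.float32(X),None,cv2.INTER_CUBIC)
save(cv2.resize(a,(560,560)),"turn2.png")
for t in ("dial_line","index_mark","staple","shackle_head"): print(t,[(round(r["p"],2),np.round(r["position"],1),px2w(c,r["position"]).round(1)) for r in spotter.mark_of(c,t) if abs(r["position"][0]-268)<25 and abs(r["position"][1]-266)<25])
```

```text
dial_line [(0.51, array([273.3, 254.8]), array([534.5, 161.4, 145.7]))]
index_mark [(0.85, array([270.1, 253.3]), array([545.9, 156.4, 139.3]))]
staple [(0.66, array([259.4, 258.8]), array([567.1, 179.4, 133.3]))]
shackle_head [(0.63, array([257.9, 275.8]), array([551.9, 224.4, 126.5]))]
```

View pics/turn2.png

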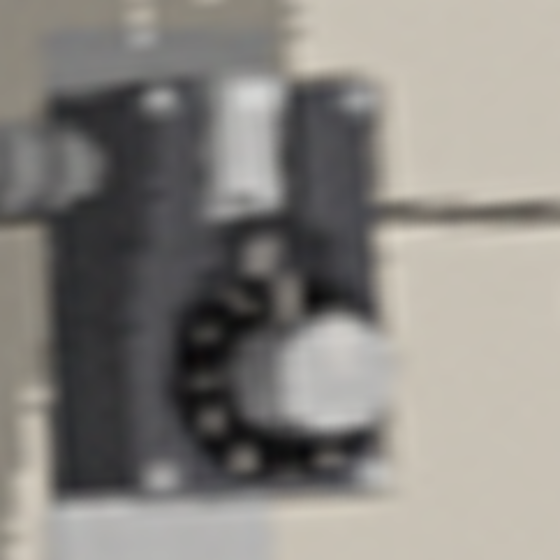

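The line sits in the notch at the index (about −6° measured, parallax included; neighbouring ticks at ±30°). Next is the shackle head.

Run:
```python
from h import *
p=lock2w([29,47,18]); print(p); to([*p[:2],160],YAW); to([*p[:2],122.5],YAW)
```

```text
[553.24407306 218.6152453  121.        ]
shift [ 1.78 13.77  6.91] turn [ 0.001 -0.55  -0.002] t 6.7 q [ 0.27  0.24  1.76 -0.    1.15  0.51]
shift [ 1.78 17.52  6.91] turn [ 0.001 -0.55  -0.002] t 6.7 q [ 0.27  0.24  1.76 -0.    1.15  0.51]
```

servo_tool([
  [[0.9,0,3.5],[0,-0.18,0],4.4],
  [[1.8,4,6.9],[0,-0.36,0],4.4],
  [[1.8,9,6.9],[0,-0.55,0],4.4],
  [[1.8,12,6.9],[0,-0.55,0],4.4],
  [[1.8,12,6.9],[0,-0.55,0],4.4],
], force=25)

```text
t: 7.32
tcp_pos: [552.8, 218.3, 337.5]
tcp_rot: [-1.559, -0.237, 0.251]
wrist_force: [0.7, 0.3, 0.1]
grip_width: 43.4
```

Run:
```python
from h import *
p=lock2w([29,47,18]); to([*p[:2],122.5],YAW)
c=imaging.read_camera("side")
print([(round(r["p"],2),np.round(r["position"],1),px2w(c,r["position"]).round(1)) for r in spotter.mark_of(c,"shackle_head")])
save(cv2.resize(c["img"][225:305,210:310],(600,480),interpolation=cv2.INTER_CUBIC),"head.png")
```

```text
shift [0.1  5.2  0.02] turn [ 0.     0.    -0.009] t 7.325 q [ 0.36  0.46  1.74 -0.    0.94  0.05]
[(0.61, array([175.6, 260. ]), array([ 8.399e+02,  2.039e+02, -2.000e-01])), (0.59, array([327.5, 210.8]), array([ 468. , -129.8,   24.7])), (0.41, array([258.7, 272.5]), array([553.5, 215.5, 128.2])), (0.39, array([210.4, 210.8]), array([826.3,   1.6,  10.6]))]
```

View pics/head.png

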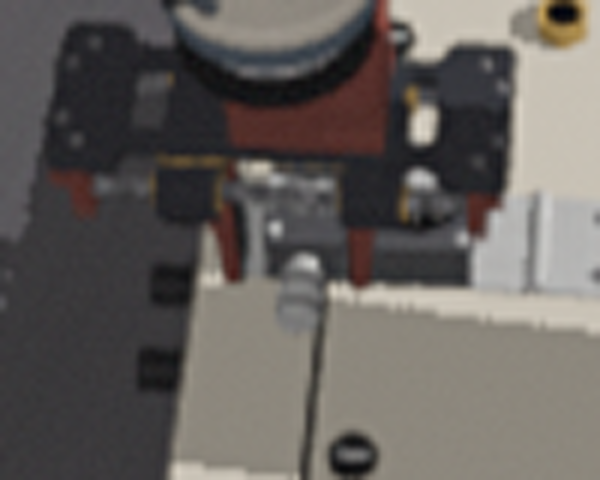

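servo_tool([
  [[0.1,2,0],[0,0,0],4.4],
  [[0.1,4,0],[0,0,0],4.4],
  [[0.1,5.1,0],[0,0,0],4.4],
  [[0.1,5.1,0],[0,0,0],4.4],
])

```text
t: 7.92
tcp_pos: [555.1, 218.9, 290.0]
tcp_rot: [-1.557, -0.243, 0.245]
wrist_force: [0.4, -0.7, 0.9]
grip_width: 44.1
```

servo_tool([
  [[0,0,0],[0,0,0],1.5],
  [[0,0,0],[0,0,0],1.5],
  [[0,0,0],[0,0,0],1.5],
  [[0,0,0],[0,0,0],1.5],
])

```text
t: 8.43
tcp_pos: [555.1, 219.0, 291.0]
tcp_rot: [-1.557, -0.244, 0.244]
wrist_force: [-2.7, -1.7, 3.2]
grip_width: 19.2
```

servo_tool([
  [[0,0,0.6],[0,0,0],1.5],
  [[0,0,1.2],[0,0,0],1.5],
  [[0,0,1.8],[0,0,0],1.5],
  [[0,0,2.4],[0,0,0],1.5],
  [[0,0,3.0],[0,0,0],1.5],
])

```text
t: 9.05
tcp_pos: [546.0, 248.1, 290.6]
tcp_rot: [-1.557, -0.244, 0.244]
wrist_force: [-1.2, -5.9, 0.6]
grip_width: 19.2
```

servo_tool([
  [[0,0,0.2],[0,0,0],1.5],
  [[0,0,0.4],[0,0,0],1.5],
  [[0,0,0.4],[0,0,0],1.5],
])

```text
t: 9.43
tcp_pos: [545.1, 251.4, 290.7]
tcp_rot: [-1.557, -0.245, 0.244]
wrist_force: [1.6, -4.0, 1.6]
grip_width: 19.7
```

servo_tool([
  [[0,0,0.2],[0,0,0],1.5],
  [[0,0,0.4],[0,0,0],1.5],
  [[0,0,0.4],[0,0,0],1.5],
])

```text
t: 9.8
tcp_pos: [544.6, 252.5, 290.7]
tcp_rot: [-1.562, -0.246, 0.245]
wrist_force: [6.5, -21.3, 1.8]
grip_width: 19.3
```

Run:
```python
from h import *
c=imaging.read_camera("side"); s=monitor.observe(); print(s["wrist_force"].round(1),s["tcp_pos"].round(1))
save(cv2.resize(c["img"][225:305,210:310],(750,600),interpolation=cv2.INTER_CUBIC),"out.png")
```

```text
[  6.8 -21.7   3. ] [544.7 252.5 290.7]
```

View pics/out.png

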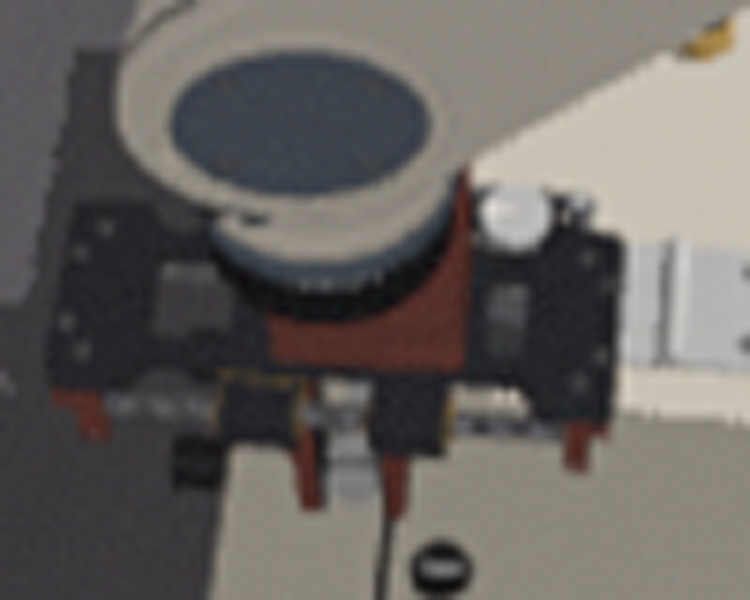

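Force jumped to 22 N, so the shackle is at its stop with the head in the fingers. I'll relieve, release, rise and re-measure the padlock.

servo_tool([
  [[0,0,-0.2],[0,0,0],1.5],
  [[0,0,-0.2],[0,0,0],4.5],
  [[0,0,-0.2],[0,0,0],4.5],
  [[0,-5,-0.2],[0,0,0],4.5],
  [[0,-10,-0.2],[0,0,0],4.5],
])

```text
t: 10.48
tcp_pos: [543.9, 253.9, 391.2]
tcp_rot: [-1.557, -0.243, 0.246]
wrist_force: [0.3, -0.0, 0.1]
grip_width: 45.1
```

servo_tool([
  [[0,-3,0],[0,0.18,0],8.5],
  [[0,-4,-3],[0,0.36,0],8.5],
  [[0,-4,-6],[0,0.54,0],8.5],
  [[0,-4,-8],[0,0.72,0],8.5],
  [[0,-4,-8],[0,0.9,0],8.5],
])

```text
t: 11.1
tcp_pos: [569.0, 176.5, 430.8]
tcp_rot: [-1.519, 0.467, -0.467]
wrist_force: [-0.8, 0.7, -0.2]
grip_width: 84.8
```

Run:
```python
from h import *
np.set_printoptions(precision=1,suppress=True)
c=imaging.read_camera("side"); K=c["intrinsics"]; vv,uu=np.mgrid[0:420,0:560]; z=c["z_map"]
P=np.stack([(uu-K[0,2])/K[0,0]*z,(vv-K[1,2])/K[1,1]*z,z],-1)@RM(c).T+c["eye"]
near=(z>0)&(np.hypot(P[...,0]-540,P[...,1]-165)<62)
body=near&(abs(P[...,2]-140)<5); print("body",cv2.minAreaRect(P[body][:,:2].astype(np.float32)),body.sum())
k=near&(P[...,2]>157)&(P[...,2]<172); print("knob",P[k].mean(0),k.sum())
for t in ("shackle_head","lock_grip","dial_line","index_mark","lock"): print(t,[(round(r["p"],2),np.round(r["position"],1),px2w(c,r["position"]).round(1)) for r in spotter.mark_of(c,t) if abs(r["position"][0]-265)<25 and abs(r["position"][1]-270)<30])
g=np.arange(-60,61,.5); X=[[w2px(c,lock2w([x,y+20,36])) for y in -g] for x in -g]
save(cv2.resize(cv2.remap(c["img"],np.float32(X),None,cv2.INTER_CUBIC),(560,560)),"rel.png")
to([*lock2w([-5,3,20])[:2],180],YAW-np.pi/2)
```

```text
body ((538.625244140625, 167.68045043945312), (91.97026824951172, 57.527610778808594), 17.043943405151367) 411
knob [519.4 161.8 163.4] 72
shackle_head [(0.56, array([254.4, 287.5]), array([547. , 257.8, 124.5]))]
lock_grip [(0.95, array([275.6, 260. ]), array([522.5, 174.8, 147.2]))]
dial_line [(0.62, array([269.6, 256.7]), array([543.2, 166.3, 138.6]))]
index_mark [(0.61, array([267.9, 259.7]), array([544.5, 175. , 135.8]))]
lock [(0.74, array([268.2, 266.1]), array([536.1, 192.7, 135.8]))]
shift [-2.2  8.8 -2.8] turn [-0.   0.7 -0. ] t 11.4 q [0.3 0.3 1.7 0.  1.1 0.9]
```

View pics/rel.png

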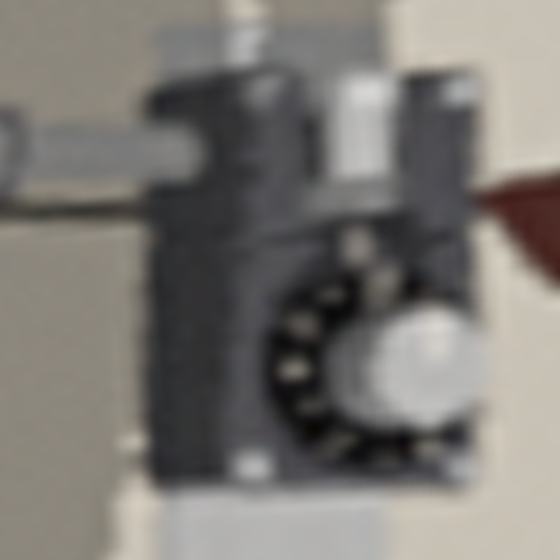

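The shackle bar stands out on +y and the jaw shows only the staple. Body centre is now about (539,168), yaw 17°. Next, the body grip.

```bash
sed -i 's/^YAW=.*/YAW=np.radians(17.3); LC=np.array([539.,167.5,103.])/' h.py
python3 - <<'E'
from h import *
p=lock2w([-5,0,20]); print(p); to([*p[:2],195],YAW-np.pi/2)
E
```

```text
[534.226196   166.01312563 123.        ]
shift [-2.22  7.26 -2.87] turn [-0.     0.683 -0.   ] t 11.4 q [0.28 0.35 1.67 0.   1.12 0.87]
```

servo_tool([
  [[-1,0,-1],[0,0.18,0],8.7],
  [[-2.2,2,-2.8],[0,0.36,0],8.7],
  [[-2.2,5,-2.9],[0,0.54,0],8.7],
  [[-2.2,7.2,-2.9],[0,0.68,0],8.7],
  [[-2.2,7.2,-2.9],[0,0.68,0],8.7],
], force=40)

```text
t: 12.02
tcp_pos: [533.7, 165.4, 357.3]
tcp_rot: [-1.341, 0.984, -0.98]
wrist_force: [0.5, 0.1, 0.7]
grip_width: 86.9
```

Run:
```python
from h import *
print(monitor.observe()["tcp_pos"],monitor.observe()["grip_width"])
p=lock2w([-5,0,20]); to(p,YAW-np.pi/2)
```

```text
[533.67307029 165.44199409 357.26875039] 86.86928973315688
shift [-0.04  7.13  0.09] turn [ 0.003  0.003 -0.   ] t 12.025 q [0.28 0.39 1.81 0.   0.94 1.54]
```

servo_tool([
  [[0,2,0],[0,0,0],8.7],
  [[0,4,0],[0,0,0],8.7],
  [[0,5.5,0],[0,0,0],8.7],
  [[0,6.9,0],[0,0,0],8.7],
  [[0,6.9,0],[0,0,0],8.7],
])

```text
t: 12.65
tcp_pos: [534.1, 165.3, 288.9]
tcp_rot: [-1.339, 0.984, -0.983]
wrist_force: [-0.1, -0.6, -0.7]
grip_width: 86.9
```

servo_tool([
  [[0,0,0],[0,0,0],5],
  [[0,0,0],[0,0,0],5],
  [[0,0,0],[0,0,0],5],
  [[0,0,0],[0,0,0],5],
])

```text
t: 13.15
tcp_pos: [534.4, 164.8, 290.1]
tcp_rot: [-1.338, 0.983, -0.985]
wrist_force: [-0.1, -4.0, 1.5]
grip_width: 55.9
```

servo_tool([
  [[0,-0.6,0],[0,0,0],5],
  [[0,-1.4,0],[0,0,0],5],
  [[0,-2.4,0],[0,0,0],5],
  [[0,-3.6,0],[0,0,0],5],
  [[0,-5,0],[0,0,0],5],
])

```text
t: 13.78
tcp_pos: [534.1, 165.5, 340.1]
tcp_rot: [-1.337, 0.985, -0.983]
wrist_force: [0.1, 0.2, -5.1]
grip_width: 55.6
```

servo_tool([
  [[0,-1.5,0],[0,0,0],5],
  [[0,-3,0],[0,0,0],5],
  [[0,-5,0],[0,0,0],5],
  [[0,-7,0],[0,0,0],5],
  [[0,-8.5,0],[0,0,0],5],
])

```text
t: 14.4
tcp_pos: [534.3, 165.4, 426.3]
tcp_rot: [-1.336, 0.983, -0.984]
wrist_force: [0.0, -0.9, -5.9]
grip_width: 55.4
```

servo_tool([
  [[0,-0.5,0],[0,0,0],5],
  [[0,-0.5,0],[0,0,0],5],
  [[0,-0.5,0],[0,0,0],5],
  [[0,-0.5,0],[0,0,0],5],
])

```text
t: 14.9
tcp_pos: [534.2, 165.3, 429.0]
tcp_rot: [-1.338, 0.985, -0.984]
wrist_force: [-0.1, -0.7, -5.3]
grip_width: 56.2
```

Run:
```python
from h import *
np.set_printoptions(precision=2,suppress=True)
s=monitor.observe(); print(s["t"],s["tcp_pos"],s["wrist_force"],s["moment"],s["grip_width"],s["joint_vel"])
c=imaging.read_camera("side")
for t in ("lock","shackle_head"): print(t,[(round(r["p"],2),np.round(r["position"],1),px2w(c,r["position"]).round(1)) for r in spotter.mark_of(c,t)][:4])
save(cv2.resize(c["img"][200:320,200:350],(750,600),interpolation=cv2.INTER_CUBIC),"up.png")
```

```text
14.9 [534.17 165.27 428.96] [-0.06 -0.75 -5.35] [-0.11  0.01  0.03] 56.203039101436836 [-0.   -0.   -0.01 -0.    0.   -0.  ]
lock [(0.95, array([191.9, 264.1]), array([760.8, 224.5,  56.1])), (0.91, array([329.8, 205.4]), array([ 467.5, -151.6,   27.8])), (0.78, array([271. , 233.5]), array([501.1, 246.1, 368.9])), (0.6, array([225.4, 203.5]), array([784.1, -29.1,  32.6]))]
shackle_head [(0.65, array([176.4, 255.7]), array([835.9, 198.6,  18.7])), (0.64, array([255.4, 258.8]), array([537.1, 256.6, 265.5])), (0.57, array([329.3, 212.3]), array([ 461. , -127.5,   23. ]))]
```

View pics/up.png

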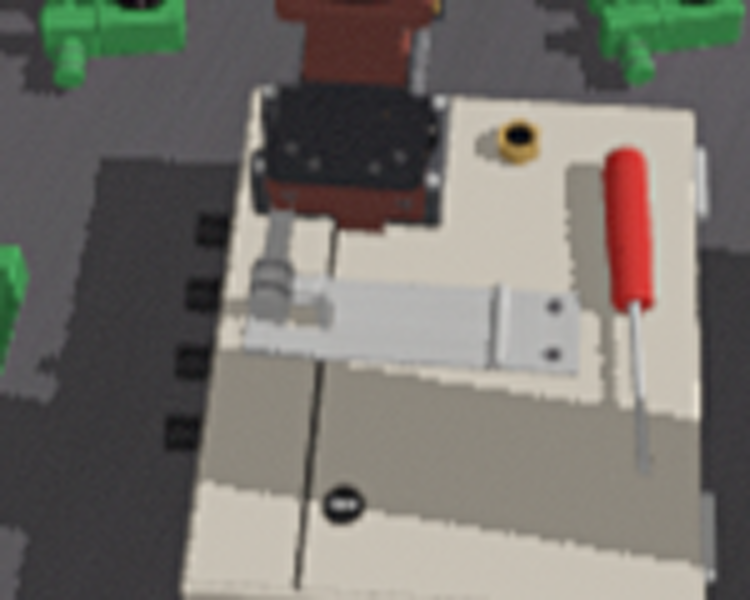

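```bash
python3 -c "
from h import *
print(env.finish_job()); s=monitor.observe(); print(s['t'],s['tcp_pos'],s['wrist_force'],s['grip_width'])"
```

```text
the job is handed in; nothing more can be done
None
the job is handed in; nothing more can be done
```

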